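# Load the mandrel changeover tray

## Robot

A 6-joint arm with a two-finger parallel gripper is mounted at the origin on the work surface. World frame = base frame: x ahead of the robot, y to its left, z up, the work surface at z = 0. Lengths are in m, angles in degrees, forces in N, time in s.
With the tool pointing down it reaches from about 0.3 to 0.75 m from the base axis. Payload 8.5 kg.
Tool frame: the origin (TCP) lies between the finger pads; the fingertips stand ahead of it and the grasp point (between the pads) lies 8 mm behind it (env.tcp_to_tips is the z of the fingertips in the tool frame, in m); z points along the fingers, x is the direction in which the jaws open and shut, and the axes are right-handed (so a half turn about z gives the same grasp; the last joint's range is limited). The gripper opens to 85 mm and grips with 20 to 120 N. Pads are 22 mm wide; open, the fingers measure 114 mm over their backs; the gripper's body (76 mm by 85 mm) begins 54 mm behind the grasp point. The pads swing forward as they close: fully open they stand 13 mm farther back than shut.
Start: joints at [-77.538, 21.807, 74.336, -0, 83.858, -12.336], TCP at [0.231, -0.499, 0.242] pointing down, gripper open.
Joint ranges: [-178.18, 178.18], [-50.72, 133.34], [12.68, 142.11], [-81.47, 261.47], [9.98, 163.14], [-165.26, 165.26]. Speed limits (degrees/s): [136.94, 136.94, 180, 180, 180, 180].

## Interface

Orientations are given as a 3x3 rotation matrix whose columns are the frame's x, y, z axes.
In Python, from rig import observe, viewer, env gives the robot as it stands.
- The arm moves only by the tool jog_arm, never from a script. Its arguments are lists of equal length, an entry for each row: "dr": the turn, a rotation vector about the tool's x, y, z in rad, a list of three; "slide": the shift along the tool's x, y, z in m, a list of three; "gripper": the opening, from -1 (shut) to 1 (fully open), so that 0 is half open. In form: {"dr": [[rx, ry, rz], ...], "slide": [[dx, dy, dz], ...], "gripper": [gripper, ...]}. A call has exactly 10 rows; each row shifts and turns the commanded pose from where the row before left it, along the tool's axes as they then stand; what a row does not reach is not made up. A row lasts 1/10 s, in which the tool goes at most 50 mm and 8.59 degrees, less where a joint would pass 70% of its speed; a pose out of reach is approached as far as the arm can. A call is refused whole if a number of a shift passes 0.05 or a number of a turn 0.15, either way. A call with a gripper value outside its range is refused whole. The fingers move at their own pace and stop on an object; "force" is the grip in N (left out, the last holds). Time passes only in rows, so rows that do not move let the fingers close, or fill a call up. It gives the time, the measured TCP pose, the force and the opening at its end, in the units of the state.
- observe(): the state, without advancing time (a new reading comes with each control period).
- viewer.get_image(name): name is "scene" or "top" or "wrist"; returns a dict with "pixels" (480x640x3 uint8, blue, green, red), "camera_matrix" (3x3 intrinsics, pixels), "R" (3x3) and "t" (3): a world point X has camera coordinates R X + t. Camera axes: x right, y down, z forward; pixel columns grow to the right and rows downward; lengths in m; the calibration is good to about 2 mm. A picture is of the moment at which its call begins. There is no depth.
- env.close_job(): hands the job in, once; it reports no verdict.
The state is a dict: "time_s": time; "q": joint angles; "qvel": joint speeds; "joint_efforts": joint torques, N m; "position": TCP position; "tool_rot": TCP orientation; "ft_force": force on the tool from outside, world axes, zero at the start; "wrist_torque": the same for the moment, N m; "grip_width": finger opening in m.
Only numpy, scipy, OpenCV 4.12 (cv2) and the standard library are available. Lean on these libraries where they do the work, as an engineer would, in place of code of your own. Each camera call takes 0.05 s, during which the arm holds its last target.

## Task

Load the blue changeover tray with the four mandrel fittings it needs from the mat: the thin-walled sleeve over the post, the stepped round adaptor in the round cup, the square-footed hub in the square pocket and the notched clamp block in the long slot, each upright and fully seated. The thick-walled bushing and the tapered cone look alike but do not belong: leave them standing where they are.

Things in the scene. Friction and masses are not known exactly. Their poses are not given: they have to be found in the camera images.
- sleeve: Thin-walled straight tube, outside diameter 56, bore 44, height 60 mm, 0.15 kg. Bare aluminium, loose, standing on the dark 3 mm mat; origin at the centre of its underside, z up.
- adaptor: Stepped round adaptor: round foot 60 mm across and 22 high, then a straight neck 38 mm across up to height 60 mm, 0.28 kg. Bare aluminium, loose, standing on the dark 3 mm mat; origin at the centre of its underside, z up.
- hub: Square-footed hub: square foot 60 x 60 x 12 mm (sides along its x and y), round hub 36 mm across from there up to height 60 mm, 0.25 kg. Bare aluminium, loose, standing on the dark 3 mm mat; origin at the centre of its underside, z up.
- block: Notched clamp block, 75 mm long (its x), 30 mm wide (its y), 60 mm high, with a notch in the middle of the top, 30 mm long and 10 mm deep, right across the width; 0.33 kg. Bare aluminium, loose, standing on the dark 3 mm mat; origin at the centre of its underside, z up.
- bushing: Look-alike that does not belong: thick-walled bushing, outside diameter 56, bore only 18, height 60 mm, 0.33 kg. Bare aluminium, loose, standing on the dark 3 mm mat; origin at the centre of its underside, z up.
- cone: Look-alike that does not belong: tapered cone, foot 60 mm across, narrowing evenly from height 6 to 40 mm to a slim neck 22 mm across that ends at height 60 mm, 0.2 kg. Bare aluminium, loose, standing on the dark 3 mm mat; origin at the centre of its underside, z up.
- post_nest: Nest with the post: round base 76 mm across and 4 mm thick, with an upright steel post 24 mm across at its centre, its top 40 mm above the nest's underside. One of four grey nests fixed in a low blue tray (260 x 240 mm, rim 14 mm above the table); its origin is the centre of its underside, 4 mm above the table, z up.
- round_nest: Round cup: inside diameter 82, outside 90 mm, floor 4 mm thick, wall top 16 mm above its underside. One of four grey nests fixed in a low blue tray (260 x 240 mm, rim 14 mm above the table); its origin is the centre of its underside, 4 mm above the table, z up.
- square_nest: Square pocket: inside 84 x 84, outside 92 x 92 mm (sides along its x and y), floor 4 mm thick, wall top 16 mm above its underside. One of four grey nests fixed in a low blue tray (260 x 240 mm, rim 14 mm above the table); its origin is the centre of its underside, 4 mm above the table, z up.
- slot_nest: Long slot: inside 100 (its x) by 54 mm (its y), outside 108 x 62 mm, floor 4 mm thick, wall top 16 mm above its underside. One of four grey nests fixed in a low blue tray (260 x 240 mm, rim 14 mm above the table); its origin is the centre of its underside, 4 mm above the table, z up.
Things that resemble listed ones, but are neither listed nor needed, are in the scene too. Leave any pink look-alike of the adaptor alone.

How it is judged:
By the outcome, as a careful person would: the job done as asked, in the order asked, and still so for the second after the job is handed in, with the robot touching nothing.
It also fails if it takes over 106 s, if anything falls off the work surface, if the arm or the gripper's body presses on something with over 40 N, if the wrist force passes 120 N, or if a joint passes its speed limit or range.

## Working session

There is one attempt and no reset: what is moved stays moved. The work goes in short steps, Python scripts to look and compute and a tool call to move; the robot and the scene stay as the last step left them, time stands still between calls to the robot, and variables do not carry over. Pictures are saved under pics/ and viewed, and the job is handed in when it is done.

Besides the shell and the picture viewer there is one more tool, called after "Emit:" as name(argument=value, ...) on one line, values as JSON. jog_arm: Moves the arm, as the interface text tells. Its arguments: {"type":"object","properties":{"dr":{"type":"array","items":{"type":"array","items":{"type":"number"}}},"slide":{"type":"array","items":{"type":"array","items":{"type":"number"}}},"gripper":{"type":"array","items":{"type":"number"}},"force":{"type":"number"}},"required":["dr","slide","gripper"]}

```bash
ls; mkdir -p pics
python3 - <<'E'
from rig import observe, viewer, env
import cv2, pickle
d={}
for n in("scene","top","wrist"):
    d[n]=viewer.get_image(n); cv2.imwrite(f"pics/{n}0.png",d[n]["pixels"])
    print(n,d[n]["camera_matrix"].round(1).tolist(),d[n]["R"].round(3).tolist(),d[n]["t"].round(3).tolist())
pickle.dump(d,open("d0.pkl","wb"))
print(observe(), env.tcp_to_tips)
E
```

```text
pics
scene [[573.4, 0.0, 314.5], [0.0, 573.4, 235.7], [0.0, 0.0, 1.0]] [[0.582, 0.813, -0.011], [0.682, -0.495, -0.539], [-0.443, 0.306, -0.842]] [-0.383, -0.359, 1.524]
top [[607.5, 0.0, 322.5], [0.0, 607.5, 237.2], [0.0, 0.0, 1.0]] [[-0.007, -1.0, 0.01], [-0.993, 0.006, -0.118], [0.118, -0.011, -0.993]] [0.06, 0.588, 1.388]
wrist [[356.3, 0.0, 317.8], [0.0, 356.3, 243.3], [0.0, 0.0, 1.0]] [[0.42, -0.907, -0.003], [-0.863, -0.401, 0.308], [-0.281, -0.127, -0.951]] [-0.549, -0.041, 0.38]
{'time_s': 0.15, 'q': array([-7.75389146e+01,  2.18336562e+01,  7.43728945e+01,  7.09193736e-04,
        8.38576397e+01, -1.23380171e+01]), 'qvel': array([-0.03987355, -0.17188867, -0.02422348, -0.05094265, -0.10797654,
       -0.00987602]), 'joint_efforts': array([ 1.54999638e-03, -4.48626852e+01, -2.31344604e+01, -1.69870618e-04,
        3.73855059e-03, -4.06842526e-05]), 'position': array([ 0.23062564, -0.49907993,  0.24185032]), 'tool_rot': array([[ 4.19436528e-01, -9.07784637e-01, -2.29724836e-04],
       [-9.07784009e-01, -4.19436515e-01,  1.09659714e-03],
       [-1.09182902e-03, -2.51412362e-04, -9.99999372e-01]]), 'ft_force': array([-0.21042294, -0.22787044, -0.70159647]), 'wrist_torque': array([ 0.00508258, -0.04700112,  0.00638286]), 'grip_width': 0.08556957033171356} 0.011
```

View pics/top0.png

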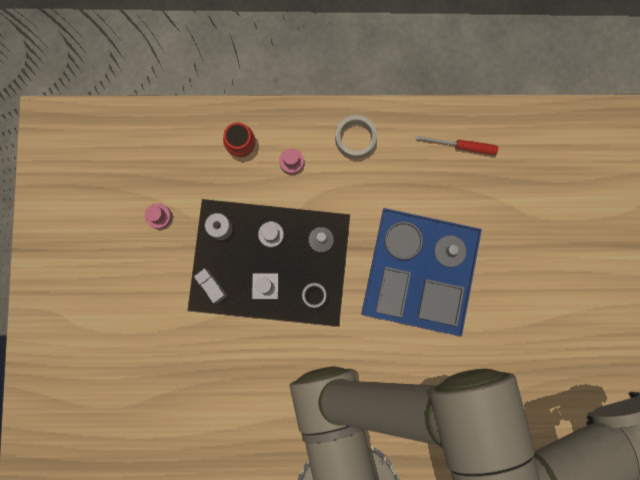

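View pics/scene0.png

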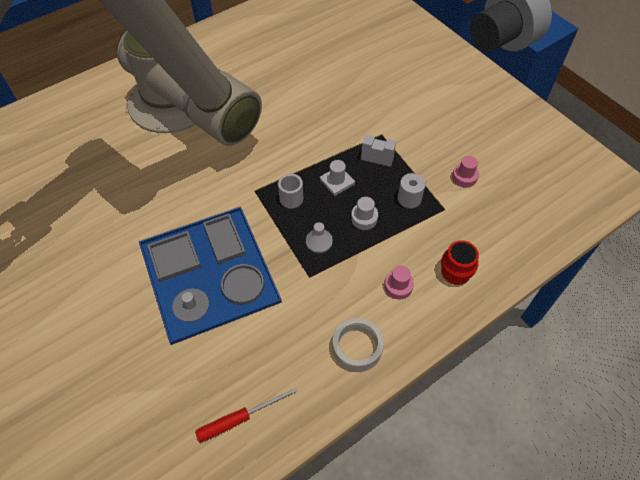

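View pics/wrist0.png

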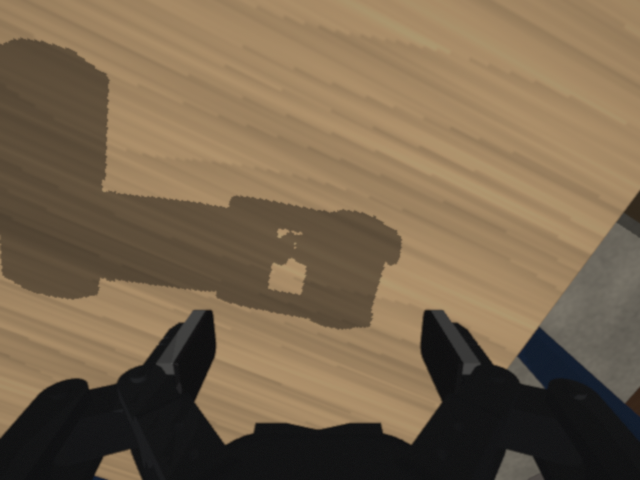

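Run:
```python
import cv2, pickle, numpy as np
d=pickle.load(open("d0.pkl","rb"))
t=d["top"]["pixels"]
a=cv2.resize(t[190:335,180:360],None,fx=4.4,fy=4.1*4.4/4.1,interpolation=cv2.INTER_CUBIC)[:600]
cv2.imwrite("pics/a1.png",a[:, :800]); print(a.shape)
b=cv2.resize(t[200:340,355:490],None,fx=4.2,fy=4.2,interpolation=cv2.INTER_CUBIC); cv2.imwrite("pics/b1.png",b)
s=d["scene"]["pixels"]; c=cv2.resize(s[130:280,250:450],None,fx=4,fy=4,interpolation=cv2.INTER_CUBIC); cv2.imwrite("pics/c1.png",c)
```

```text
(600, 792, 3)
```

View pics/a1.png

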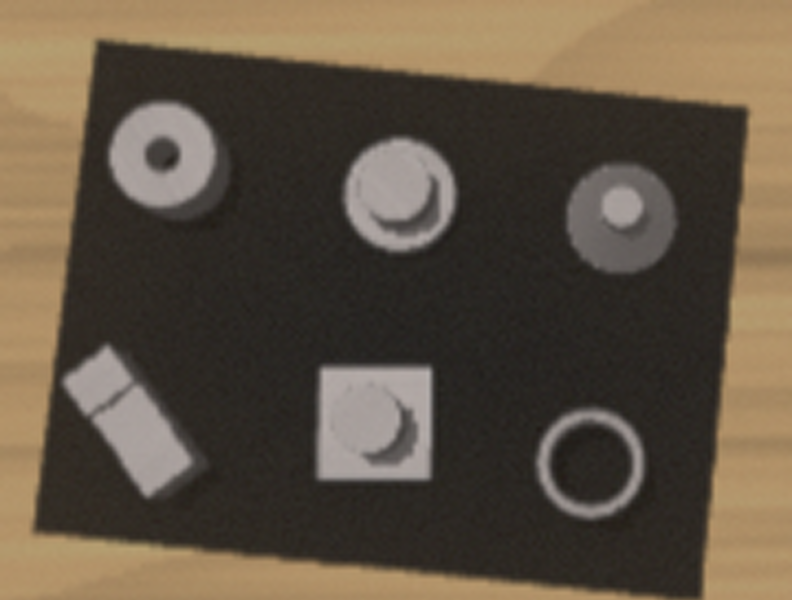

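View pics/b1.png

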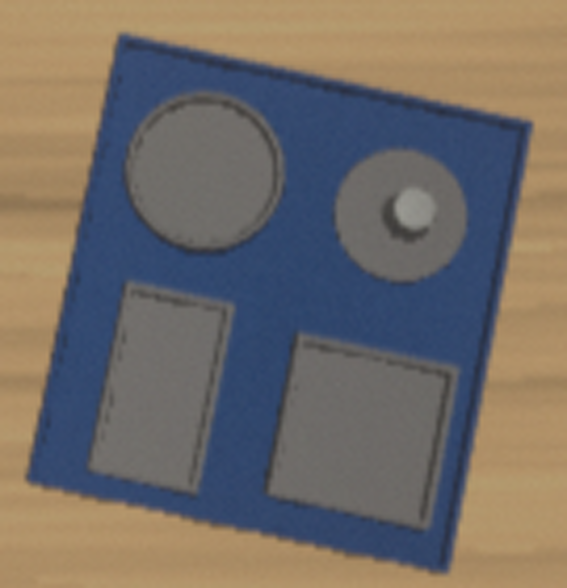

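View pics/c1.png

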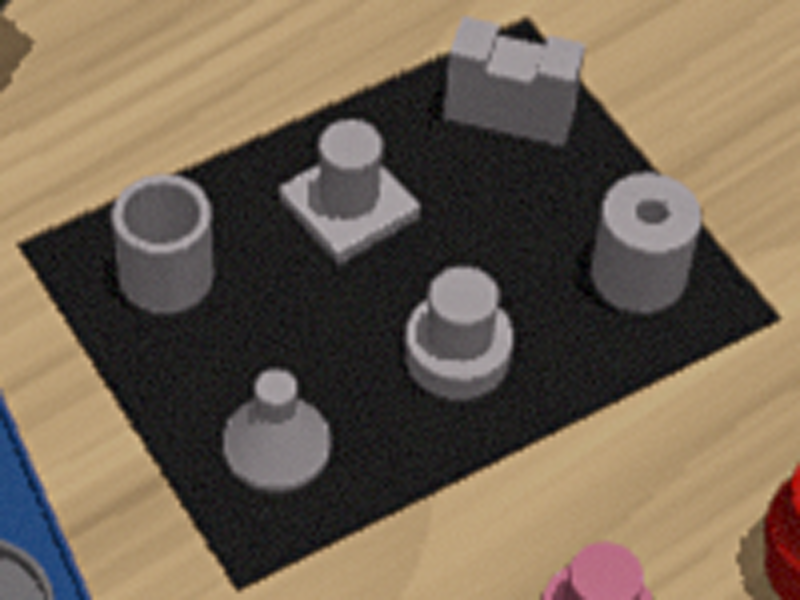

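```bash
cat > h.py <<'E'
import numpy as np, cv2
def ray(c,uv,z):
    uv=np.atleast_2d(np.float64(uv)); p=np.c_[uv,np.ones(len(uv))]@np.linalg.inv(c["camera_matrix"]).T
    R,t=np.array(c["R"]),np.array(c["t"]); d=p@R; o=-R.T@t
    return o+d*((z-o[2])/d[:,2])[:,None]
def proj(c,X):
    p=np.atleast_2d(X)@np.array(c["R"]).T+c["t"]; p=p@c["camera_matrix"].T; return p[:,:2]/p[:,2:]
def rect(P):  # world pts -> center, size, angle of long axis
    (cx,cy),(w,h),a=cv2.minAreaRect((P[:,:2]*1000).astype(np.float32))
    if w<h: w,h,a=h,w,a+90
    return np.round([cx,cy,w,h,(a+90)%180-90],1)
def circ(P):
    A=np.c_[2*P[:,:2],np.ones(len(P))]; s=np.linalg.lstsq(A,(P[:,:2]**2).sum(1),rcond=None)[0]
    return np.round(1000*np.array([s[0],s[1],2*np.sqrt(s[2]+s[0]**2+s[1]**2)]),1)
E
python3 - <<'E'
import cv2, pickle, numpy as np
from h import *
d=pickle.load(open("d0.pkl","rb")); T=d["top"]; im=T["pixels"]
def hull(box,mask):
    x0,y0,x1,y1=box; f=6
    m=cv2.resize(mask[y0:y1,x0:x1].astype(np.float32),None,fx=f,fy=f,interpolation=cv2.INTER_CUBIC)
    m=(m>0.5).astype(np.uint8)
    cs,_=cv2.findContours(m,cv2.RETR_EXTERNAL,cv2.CHAIN_APPROX_NONE)
    c=max(cs,key=cv2.contourArea); return (cv2.convexHull(c)[:,0]+0.5)/f-0.5+[x0,y0]
g=im.astype(int).sum(2)/3
soft=np.clip((g-75)/100,0,1) # mid threshold ~125
for n,b,z,fn in [("sleeve",(296,275,335,315),.063,circ),("adaptor",(250,214,292,256),.025,circ),("hub",(245,265,290,308),.015,rect),("block",(190,262,232,308),.063,rect),
  ("bushing",(202,210,236,244),.063,circ),("cone",(305,220,338,256),.01,circ)]:
    th=(g>115) if n not in("cone",) else (g>60)
    print(n,fn(ray(T,hull(b,th),z)))
hsv=cv2.cvtColor(im,cv2.COLOR_BGR2HSV); blue=(hsv[...,0]>100)&(hsv[...,0]<130)&(hsv[...,1]>100)
for n,b,z,fn in [("round",(380,217,428,264),.020,circ),("post",(430,230,472,271),.008,circ),("slot",(373,265,413,319),.020,rect),("square",(415,277,466,329),.020,rect)]:
    h=hull(b,~blue); print(n,fn(ray(T,h,z)))
print("tray",rect(ray(T,hull((355,200,490,345),blue),.014)))
h=hull((437,236,465,262),g>125);print("posttop",circ(ray(T,h,.044)))
E
```

```text
sleeve [453.1  77.4  54.8]
adaptor [598. 179.  60.]
hub [475.9 193.1  60.8  58.2  89.6]
block [477.  315.7  76.4  32.6  36.9]
bushing [615.2 300.   55.6]
cone [586.9  60.7  62. ]
round [ 581.7 -135.    93.9]
post [ 556.8 -247.8   79.1]
slot [ 460.4 -107.9  113.5   67.1  -12.7]
square [ 434.9 -219.7   98.2   97.6  -12.7]
tray [ 508.4 -177.7  257.2  238.7  -12.6]
posttop [ 557.3 -247.6   22.3]
```

Emit:
jog_arm(dr=[[0,0,-0.1423],[0,0,-0.1423],[0,0,-0.1423],[0,0,-0.1423],[0,0,-0.1423],[0,0,-0.1423],[0,0,-0.1423],[0,0,-0.1423],[0,0,0],[0,0,0]], slide=[[0,0,0],[0,0,0],[0,0,0],[0,0,0],[0,0,0],[0,0,0],[0,0,0],[0,0,0],[0,0,0],[0,0,0]], gripper=[1,1,1,1,1,1,1,1,1,1], force=40)

```text
time_s: 1.15
position: [0.2307, -0.4992, 0.2421]
tool_rot: [[1.0, -0.003, -0.0], [-0.003, -1.0, 0.0], [-0.0, -0.0, -1.0]]
ft_force: [-0.1, 0.5, 0.3]
grip_width: 0.0852
```

Emit:
jog_arm(dr=[[0,0,0],[0,0,0],[0,0,0],[0,0,0],[0,0,0],[0,0,0],[0,0,0],[0,0,0],[0,0,0],[0,0,0]], slide=[[0.011,-0.029,0],[0.011,-0.029,0],[0.011,-0.029,0],[0.011,-0.029,0],[0.011,-0.029,0],[0.011,-0.029,0],[0.011,-0.029,0],[0.011,-0.029,0],[0.011,-0.029,0],[0.011,-0.029,0]], gripper=[1,1,1,1,1,1,1,1,1,1])

```text
time_s: 2.15
position: [0.3408, -0.208, 0.2424]
tool_rot: [[1.0, -0.003, 0.0], [-0.003, -1.0, -0.0], [0.0, 0.0, -1.0]]
ft_force: [1.6, -0.3, 0.0]
grip_width: 0.0856
```

Emit:
jog_arm(dr=[[0,0,0],[0,0,0],[0,0,0],[0,0,0],[0,0,0],[0,0,0],[0,0,0],[0,0,0],[0,0,0],[0,0,0]], slide=[[0.011,-0.029,0.01],[0.011,-0.029,0.01],[0.011,-0.029,0.01],[0.011,-0.029,0.01],[0.011,-0.029,0.01],[0.011,-0.029,0.01],[0.011,-0.029,0.01],[0.011,-0.029,0.01],[0.011,-0.029,0.01],[0.011,-0.029,0]], gripper=[1,1,1,1,1,1,1,1,1,1])

```text
time_s: 3.15
position: [0.4502, 0.0821, 0.1513]
tool_rot: [[1.0, -0.003, -0.002], [-0.003, -1.0, 0.0], [-0.002, -0.0, -1.0]]
ft_force: [-0.1, -0.0, 0.3]
grip_width: 0.0853
```

Run:
```python
from rig import observe, viewer
import cv2,pickle
from h import *
w=viewer.get_image("wrist"); pickle.dump(w,open("w1.pkl","wb")); cv2.imwrite("pics/w1.png",w["pixels"])
o=observe(); print(o["position"],o["q"].round(1),o["time_s"],proj(w,[[.453,.0774,.063],[.4759,.1931,.063]]).round())
```

```text
[0.45155614 0.08501419 0.15188438] [-4.2 18.4 96.6  0.1 65.1 -4.2] 3.2 [[324. 262.]
 [365.  68.]]
```

View pics/w1.png

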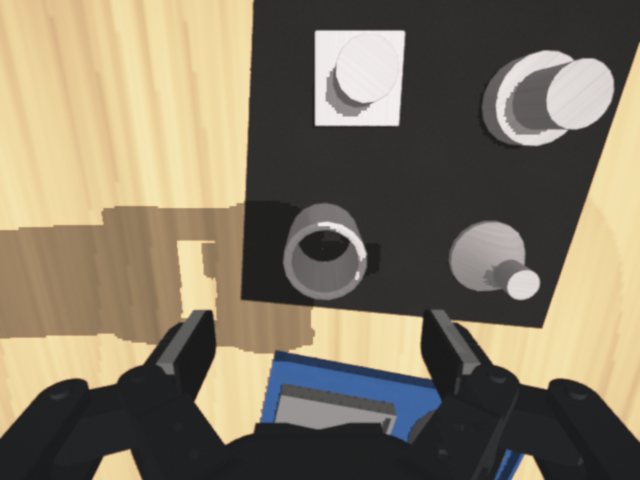

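Emit:
jog_arm(dr=[[0,0,0],[0,0,0],[0,0,0],[0,0,0],[0,0,0],[0,0,0],[0,0,0],[0,0,0],[0,0,0],[0,0,0]], slide=[[0,0.003,0],[0,0,0.01],[0,0,0.01],[0,0,0.01],[0,0,0.01],[0,0,0.01],[0,0,0],[0,0,0],[0,0,0],[0,0,0]], gripper=[1,1,1,1,1,1,1,1,1,1])

```text
time_s: 4.2
position: [0.4507, 0.0778, 0.1027]
tool_rot: [[1.0, 0.0, 0.001], [0.0, -1.0, -0.0], [0.001, 0.0, -1.0]]
ft_force: [-0.4, 0.6, 0.1]
grip_width: 0.0854
```

Correct x by 2.5 mm, descend to 0.040, then close.

Emit:
jog_arm(dr=[[0,0,0],[0,0,0],[0,0,0],[0,0,0],[0,0,0],[0,0,0],[0,0,0],[0,0,0],[0,0,0],[0,0,0]], slide=[[0.0023,0.0005,0.005],[0,0,0.01],[0,0,0.01],[0,0,0.01],[0,0,0.01],[0,0,0.01],[0,0,0.0075],[0,0,0],[0,0,0],[0,0,0]], gripper=[1,1,1,1,1,1,1,1,1,1])

```text
time_s: 5.2
position: [0.453, 0.0773, 0.0401]
tool_rot: [[1.0, 0.0, 0.001], [0.0, -1.0, -0.0], [0.001, 0.0, -1.0]]
ft_force: [1.1, 0.3, -0.0]
grip_width: 0.0851
```

Emit:
jog_arm(dr=[[0,0,0],[0,0,0],[0,0,0],[0,0,0],[0,0,0],[0,0,0],[0,0,0],[0,0,0],[0,0,0],[0,0,0]], slide=[[0,0,0],[0,0,0],[0,0,0],[0,0,0],[0,0,0],[0,0,0],[0,0,0],[0,0,0],[0,0,0],[0,0,0]], gripper=[0.2,0.2,0.0,0.0,0.0,0.0,0.0,0.0,0.0,0.0], force=30)

```text
time_s: 6.2
position: [0.4531, 0.0773, 0.0404]
tool_rot: [[1.0, 0.0, 0.001], [0.0, -1.0, -0.0], [0.001, 0.0, -1.0]]
ft_force: [-0.4, -0.1, 6.1]
grip_width: 0.0552
```

Emit:
jog_arm(dr=[[0,0,0],[0,0,0],[0,0,0],[0,0,0],[0,0,0],[0,0,0],[0,0,0],[0,0,0],[0,0,0],[0,0,0]], slide=[[0,0,-0.005],[0,0,-0.01],[0,0,-0.015],[0,0,-0.02],[0,0,-0.02],[0,0,-0.02],[0,0,-0.01],[0,0,0],[0,0,0],[0,0,0]], gripper=[0,0,0,0,0,0,0,0,0,0])

```text
time_s: 7.2
position: [0.4523, 0.0773, 0.139]
tool_rot: [[1.0, 0.0, -0.002], [0.0, -1.0, 0.0], [-0.002, -0.0, -1.0]]
ft_force: [0.2, -1.1, -1.8]
grip_width: 0.0552
```

Emit:
jog_arm(dr=[[0,0,0],[0,0,0],[0,0,0],[0,0,0],[0,0,0],[0,0,0],[0,0,0],[0,0,0],[0,0,0],[0,0,0]], slide=[[0.004,0.015,0],[0.01,0.03,0],[0.015,0.045,0],[0.015,0.045,0],[0.015,0.045,0],[0.015,0.045,0],[0.015,0.045,0],[0.01,0.035,0],[0.005,0.015,0],[0.0,0.005,0]], gripper=[0,0,0,0,0,0,0,0,0,0])

```text
time_s: 8.2
position: [0.5568, -0.2493, 0.1383]
tool_rot: [[1.0, -0.001, -0.002], [-0.001, -1.0, 0.001], [-0.002, -0.001, -1.0]]
ft_force: [-0.5, -0.4, -1.7]
grip_width: 0.0549
```

Run:
```python
from rig import observe, viewer
import cv2,pickle
from h import *
w=viewer.get_image("wrist"); cv2.imwrite("pics/w2.png",w["pixels"])
s=viewer.get_image("scene"); cv2.imwrite("pics/s2.png",cv2.resize(s["pixels"][140:360,100:320],None,fx=2.7,fy=2.7))
o=observe(); print(o["position"],o["grip_width"],o["time_s"],proj(w,[[.557,-.2477,.044]]).round(), proj(s,[[.557,-.2477,.044]]).round())
```

```text
[ 0.55639571 -0.2475351   0.13881696] 0.055174582330918875 8.3 [[320. 250.]] [[186. 295.]]
```

View pics/w2.png

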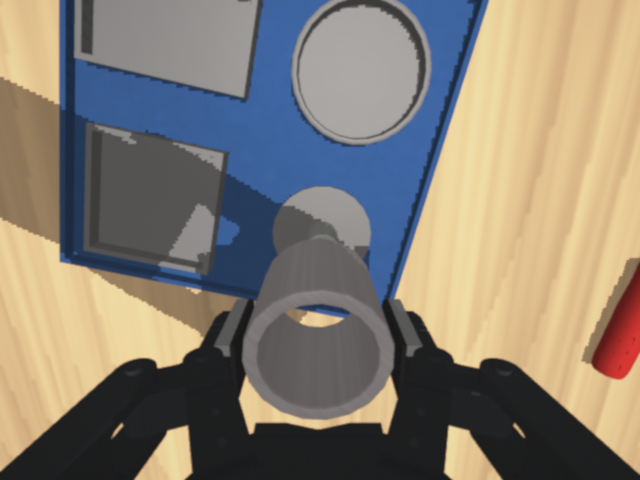

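View pics/s2.png

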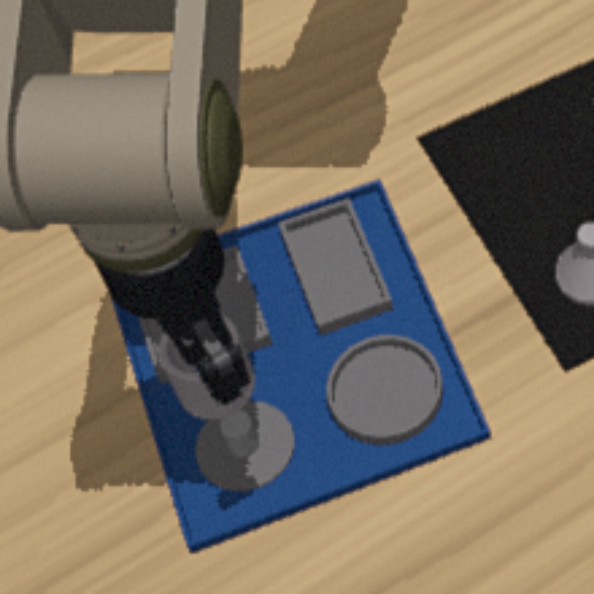

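Emit:
jog_arm(dr=[[0,0,0],[0,0,0],[0,0,0],[0,0,0],[0,0,0],[0,0,0],[0,0,0],[0,0,0],[0,0,0],[0,0,0]], slide=[[0,0,0.005],[0,0,0.01],[0,0,0.01],[0,0,0.01],[0,0,0.01],[0,0,0.01],[0,0,0.01],[0,0,0.005],[0,0,0],[0,0,0]], gripper=[0,0,0,0,0,0,0,0,0,0])

```text
time_s: 9.3
position: [0.557, -0.2478, 0.07]
tool_rot: [[1.0, 0.0, 0.0], [0.0, -1.0, -0.0], [0.0, 0.0, -1.0]]
ft_force: [0.3, 0.1, -1.4]
grip_width: 0.0557
```

Emit:
jog_arm(dr=[[0,0,0],[0,0,0],[0,0,0],[0,0,0],[0,0,0],[0,0,0],[0,0,0],[0,0,0],[0,0,0],[0,0,0]], slide=[[0,0,0.005],[0,0,0.005],[0,0,0.004],[0,0,0.004],[0,0,0.003],[0,0,0.002],[0,0,0],[0,0,0],[0,0,0],[0,0,0]], gripper=[0,0,0,0,0,0,0,0,0,0])

```text
time_s: 10.3
position: [0.5569, -0.2477, 0.047]
tool_rot: [[1.0, 0.0, 0.0], [0.0, -1.0, -0.0], [0.0, 0.0, -1.0]]
ft_force: [0.3, -0.2, -0.9]
grip_width: 0.0551
```

Emit:
jog_arm(dr=[[0,0,0],[0,0,0],[0,0,0],[0,0,0],[0,0,0],[0,0,0],[0,0,0],[0,0,0],[0,0,0],[0,0,0]], slide=[[0,0,0.001],[0,0,0.0007],[0,0,0],[0,0,0],[0,0,0],[0,0,0],[0,0,0],[0,0,0],[0,0,0],[0,0,0]], gripper=[0,0,0,0,0.5,1,1,1,1,1])

```text
time_s: 11.3
position: [0.5569, -0.2476, 0.0451]
tool_rot: [[1.0, 0.0, -0.0], [0.0, -1.0, 0.0], [-0.0, -0.0, -1.0]]
ft_force: [0.6, -0.1, 0.0]
grip_width: 0.0854
```

Emit:
jog_arm(dr=[[0,0,0],[0,0,0],[0,0,0],[0,0,0],[0,0,0],[0,0,0],[0,0,0],[0,0,0],[0,0,0],[0,0,0]], slide=[[0,0,0],[0,0,-0.005],[0,0,-0.01],[0,0,-0.015],[0,0,-0.02],[0,0,-0.02],[0,0,-0.02],[0,0,-0.01],[0,0,0],[0,0,0]], gripper=[1,1,1,1,1,1,1,1,1,1])

```text
time_s: 12.3
position: [0.5566, -0.2475, 0.1446]
tool_rot: [[1.0, 0.0, -0.001], [0.0, -1.0, 0.0], [-0.001, -0.0, -1.0]]
ft_force: [0.3, -0.9, -0.2]
grip_width: 0.0854
```

Run:
```python
from rig import observe, viewer
import cv2,pickle
from h import *
s=viewer.get_image("scene"); cv2.imwrite("pics/s3.png",cv2.resize(s["pixels"][140:360,100:320],None,fx=2.7,fy=2.7))
w=viewer.get_image("wrist"); cv2.imwrite("pics/w3.png",w["pixels"])
o=observe(); print(o["position"],o["grip_width"],o["time_s"])
```

```text
[ 0.5565089  -0.24739053  0.14409306] 0.08529720055582278 12.4
```

View pics/w3.png

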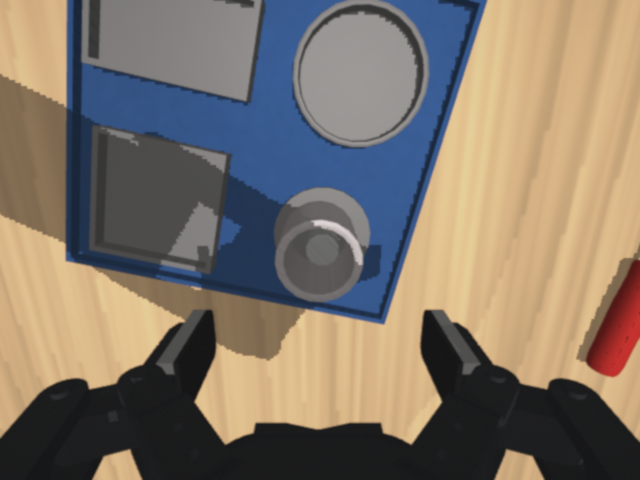

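View pics/s3.png

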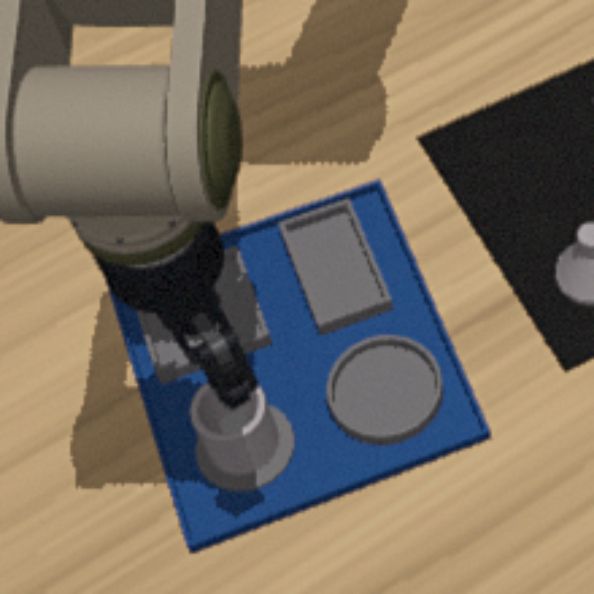

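Emit:
jog_arm(dr=[[0,0,0],[0,0,0],[0,0,0],[0,0,0],[0,0,0],[0,0,0],[0,0,0],[0,0,0],[0,0,0],[0,0,0]], slide=[[0.004,-0.025,0],[0.004,-0.04,0],[0.004,-0.049,0],[0.004,-0.049,0],[0.004,-0.049,0],[0.004,-0.049,0],[0.004,-0.049,0],[0.004,-0.049,0],[0.004,-0.042,0],[0.005,-0.026,0]], gripper=[1,1,1,1,1,1,1,1,1,1])

```text
time_s: 13.4
position: [0.597, 0.1825, 0.1441]
tool_rot: [[1.0, 0.003, -0.002], [0.003, -1.0, 0.0], [-0.002, -0.0, -1.0]]
ft_force: [-0.3, -1.0, -0.2]
grip_width: 0.0852
```

Emit:
jog_arm(dr=[[0,0,0],[0,0,0],[0,0,0],[0,0,0],[0,0,0],[0,0,0],[0,0,0],[0,0,0],[0,0,0],[0,0,0]], slide=[[0,0,0],[0,0,0.01],[0,0,0.01],[0,0,0.01],[0,0,0.01],[0,0,0],[0,0,0],[0,0,0],[0,0,0],[0,0,0]], gripper=[1,1,1,1,1,1,1,1,1,1])

```text
time_s: 14.4
position: [0.5978, 0.1794, 0.1055]
tool_rot: [[1.0, 0.0, 0.001], [0.0, -1.0, 0.0], [0.001, -0.0, -1.0]]
ft_force: [0.1, -0.0, -0.6]
grip_width: 0.0855
```

Run:
```python
from rig import observe, viewer
import cv2,pickle
from h import *
w=viewer.get_image("wrist"); cv2.imwrite("pics/w4.png",w["pixels"])
o=observe(); print(o["position"],o["grip_width"],o["time_s"],proj(w,[[.598,.179,.063]]))
```

```text
[0.59778236 0.17941186 0.10542277] 0.0852170212493982 14.45 [[319.78265171 285.19336316]]
```

View pics/w4.png

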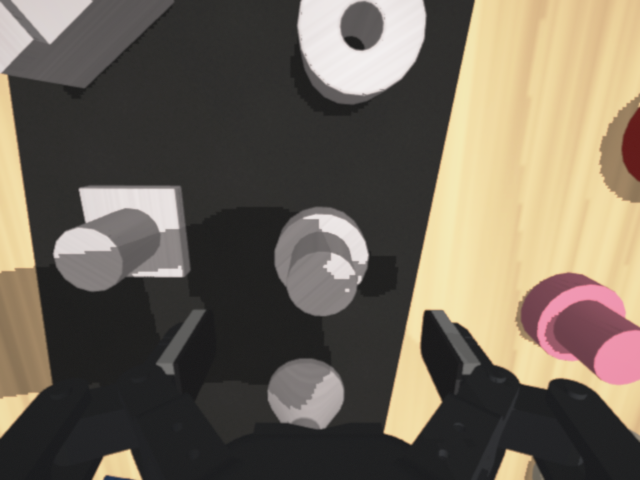

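Emit:
jog_arm(dr=[[0,0,0],[0,0,0],[0,0,0],[0,0,0],[0,0,0],[0,0,0],[0,0,0],[0,0,0],[0,0,0],[0,0,0]], slide=[[0,0,0.01],[0,0,0.01],[0,0,0.01],[0,0,0.01],[0,0,0.01],[0,0,0.01],[0,0,0],[0,0,0],[0,0,0],[0,0,0]], gripper=[1,1,1,1,1,1,1,1,0,0])

```text
time_s: 15.45
position: [0.598, 0.1794, 0.0457]
tool_rot: [[1.0, 0.0, 0.001], [0.0, -1.0, 0.0], [0.001, -0.0, -1.0]]
ft_force: [-0.3, 0.1, -1.3]
grip_width: 0.0592
```

Emit:
jog_arm(dr=[[0,0,0],[0,0,0],[0,0,0],[0,0,0],[0,0,0],[0,0,0],[0,0,0],[0,0,0],[0,0,0],[0,0,0]], slide=[[0,0,0],[0,0,0],[0,0,0],[0,0,0],[0,0,0],[0,0,0],[0,0,0],[0,0,0],[0,0,0],[0,0,0]], gripper=[-0.4,-0.4,-0.4,-0.4,-0.4,-0.4,-0.4,-0.4,-0.4,-0.4], force=40)

```text
time_s: 16.45
position: [0.5983, 0.1794, 0.0458]
tool_rot: [[1.0, 0.0, 0.002], [0.0, -1.0, 0.0], [0.002, -0.0, -1.0]]
ft_force: [1.0, 0.6, 5.4]
grip_width: 0.0362
```

Emit:
jog_arm(dr=[[0,0,0],[0,0,0],[0,0,0],[0,0,0],[0,0,0],[0,0,0],[0,0,0],[0,0,0],[0,0,0],[0,0,0]], slide=[[0,0,-0.005],[0,0,-0.01],[0,0,-0.015],[0,0,-0.02],[0,0,-0.02],[0,0,-0.02],[0,0,-0.01],[0,0,0],[0,0,0],[0,0,0]], gripper=[-0.4,-0.4,-0.4,-0.4,-0.4,-0.4,-0.4,-0.4,-0.4,-0.4])

```text
time_s: 17.45
position: [0.5972, 0.1793, 0.1439]
tool_rot: [[1.0, 0.0, -0.002], [0.0, -1.0, -0.0], [-0.002, 0.0, -1.0]]
ft_force: [0.4, 0.5, -3.5]
grip_width: 0.0364
```

Emit:
jog_arm(dr=[[0,0,0],[0,0,0],[0,0,0],[0,0,0],[0,0,0],[0,0,0],[0,0,0],[0,0,0],[0,0,0],[0,0,0]], slide=[[0,0.01,0],[-0.002,0.03,0],[-0.002,0.045,0],[-0.002,0.045,0],[-0.002,0.045,0],[-0.002,0.045,0],[-0.002,0.045,0],[-0.002,0.03,0],[-0.002,0.015,0],[0,0.0043,0]], gripper=[-0.4,-0.4,-0.4,-0.4,-0.4,-0.4,-0.4,-0.4,-0.4,-0.4])

```text
time_s: 18.45
position: [0.5813, -0.1365, 0.1447]
tool_rot: [[1.0, -0.002, -0.001], [-0.002, -1.0, 0.0], [-0.001, -0.0, -1.0]]
ft_force: [0.6, 0.6, -2.5]
grip_width: 0.036
```

Emit:
jog_arm(dr=[[0,0,0],[0,0,0],[0,0,0],[0,0,0],[0,0,0],[0,0,0],[0,0,0],[0,0,0],[0,0,0],[0,0,0]], slide=[[0,0,0],[0,0,0.01],[0,0,0.01],[0,0,0.01],[0,0,0.01],[0,0,0],[0,0,0],[0,0,0],[0,0,0],[0,0,0]], gripper=[-0.4,-0.4,-0.4,-0.4,-0.4,-0.4,-0.4,-0.4,-0.4,-0.4])

```text
time_s: 19.45
position: [0.5819, -0.135, 0.1055]
tool_rot: [[1.0, 0.0, 0.001], [0.0, -1.0, -0.0], [0.001, 0.0, -1.0]]
ft_force: [-0.1, 0.3, -3.4]
grip_width: 0.0363
```

Run:
```python
from rig import observe, viewer
import cv2,pickle
from h import *
w=viewer.get_image("wrist"); cv2.imwrite("pics/w5.png",w["pixels"])
o=observe(); print(o["position"],o["grip_width"],o["time_s"],proj(w,[[.5817,-.135,.02]]))
```

```text
[ 0.58190595 -0.13500595  0.10540317] 0.036014235825854043 19.5 [[318.79361313 256.68957531]]
```

View pics/w5.png

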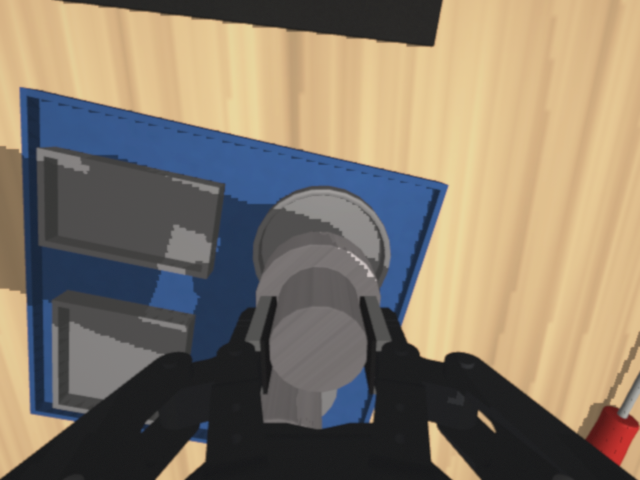

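Emit:
jog_arm(dr=[[0,0,0],[0,0,0],[0,0,0],[0,0,0],[0,0,0],[0,0,0],[0,0,0],[0,0,0],[0,0,0],[0,0,0]], slide=[[0.001,0,0.005],[0,0,0.01],[0,0,0.01],[0,0,0.01],[0,0,0.008],[0,0,0.005],[0,0,0.003],[0,0,0.002],[0,0,0.001],[0,0,0]], gripper=[-0.4,-0.4,-0.4,-0.4,-0.4,-0.4,-0.4,-0.4,-0.4,-0.4])

```text
time_s: 20.5
position: [0.5829, -0.135, 0.0512]
tool_rot: [[1.0, 0.0, 0.0], [0.0, -1.0, -0.0], [0.0, 0.0, -1.0]]
ft_force: [-0.1, 0.4, -2.9]
grip_width: 0.0362
```

Emit:
jog_arm(dr=[[0,0,0],[0,0,0],[0,0,0],[0,0,0],[0,0,0],[0,0,0],[0,0,0],[0,0,0],[0,0,0],[0,0,0]], slide=[[0,0,0.0005],[0,0,0],[0,0,0],[0,0,0],[0,0,0],[0,0,0],[0,0,0],[0,0,0],[0,0,0],[0,0,0]], gripper=[-0.4,-0.4,-0.4,0,0.5,1,1,1,1,1])

```text
time_s: 21.5
position: [0.5828, -0.1349, 0.0507]
tool_rot: [[1.0, 0.0, 0.0], [0.0, -1.0, -0.0], [0.0, 0.0, -1.0]]
ft_force: [0.4, 0.1, -0.3]
grip_width: 0.0855
```

Emit:
jog_arm(dr=[[0,0,0],[0,0,0],[0,0,0],[0,0,0],[0,0,0],[0,0,0],[0,0,0],[0,0,0],[0,0,0],[0,0,0]], slide=[[0,0,0],[0,0,-0.005],[0,0,-0.01],[0,0,-0.015],[0,0,-0.02],[0,0,-0.02],[0,0,-0.015],[0,0,-0.008],[0,0,0],[0,0,0]], gripper=[1,1,1,1,1,1,1,1,1,1])

```text
time_s: 22.5
position: [0.5826, -0.1348, 0.1432]
tool_rot: [[1.0, 0.0, -0.001], [0.0, -1.0, 0.0], [-0.001, -0.0, -1.0]]
ft_force: [0.4, 0.1, -0.2]
grip_width: 0.0854
```

Run:
```python
from rig import observe, viewer
import cv2,pickle
from h import *
w=viewer.get_image("wrist"); cv2.imwrite("pics/w6.png",w["pixels"])
o=observe(); print(o["position"],o["grip_width"],o["time_s"])
```

```text
[ 0.58247719 -0.13479228  0.14289416] 0.08533733976308341 22.55
```

View pics/w6.png

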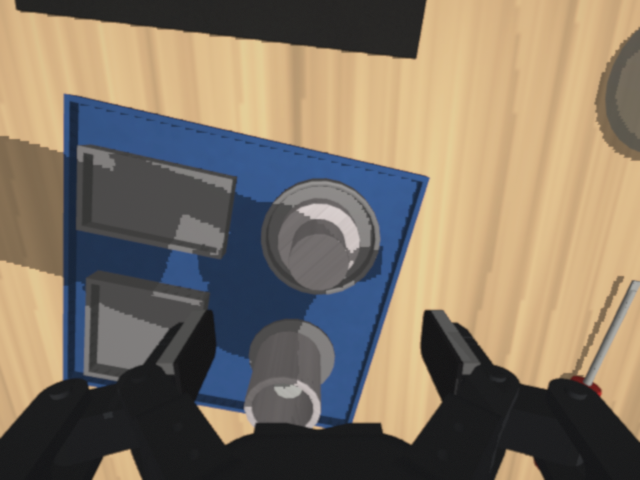

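Emit:
jog_arm(dr=[[0,0,0],[0,0,0],[0,0,0],[0,0,0],[0,0,0],[0,0,0],[0,0,0],[0,0,0],[0,0,0],[0,0,0]], slide=[[-0.005,-0.015,0],[-0.01,-0.03,0],[-0.015,-0.045,0],[-0.015,-0.045,0],[-0.015,-0.045,0],[-0.015,-0.045,0],[-0.015,-0.045,0],[-0.01,-0.035,0],[-0.006,-0.018,0],[-0.001,-0.005,0]], gripper=[1,1,1,1,1,1,1,1,1,1])

```text
time_s: 23.55
position: [0.4739, 0.1952, 0.1433]
tool_rot: [[1.0, 0.004, -0.001], [0.004, -1.0, 0.0], [-0.001, -0.0, -1.0]]
ft_force: [-0.6, -0.5, -0.1]
grip_width: 0.0853
```

Emit:
jog_arm(dr=[[0,0,0],[0,0,0],[0,0,0],[0,0,0],[0,0,0],[0,0,0],[0,0,0],[0,0,0],[0,0,0],[0,0,0]], slide=[[0,0,0],[0,0,0.01],[0,0,0.01],[0,0,0.01],[0,0,0.01],[0,0,0],[0,0,0],[0,0,0],[0,0,0],[0,0,0]], gripper=[1,1,1,1,1,1,1,1,1,1])

```text
time_s: 24.55
position: [0.4758, 0.1931, 0.1039]
tool_rot: [[1.0, 0.0, 0.001], [0.0, -1.0, 0.0], [0.001, -0.0, -1.0]]
ft_force: [-0.6, 0.5, 0.3]
grip_width: 0.0855
```

Run:
```python
from rig import observe, viewer
import cv2,pickle
from h import *
w=viewer.get_image("wrist"); cv2.imwrite("pics/w7.png",w["pixels"])
o=observe(); print(o["position"],o["grip_width"],o["time_s"],proj(w,[[.476,.193,.063]]))
```

```text
[0.47577903 0.19307105 0.10387672] 0.0853766472113826 24.6 [[319.81597509 285.84875285]]
```

View pics/w7.png

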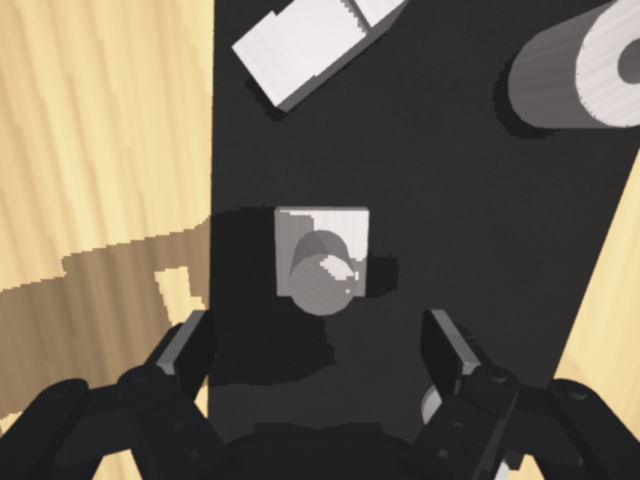

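Neck top at (323,285), predicted (320,286): centred. Descend to 0.042 and grip.

Emit:
jog_arm(dr=[[0,0,0],[0,0,0],[0,0,0],[0,0,0],[0,0,0],[0,0,0],[0,0,0],[0,0,0],[0,0,0],[0,0,0]], slide=[[0,0,0.01],[0,0,0.01],[0,0,0.01],[0,0,0.01],[0,0,0.01],[0,0,0.01],[0,0,0.002],[0,0,0],[0,0,0],[0,0,0]], gripper=[1,1,1,1,1,1,1,1,0,0])

```text
time_s: 25.6
position: [0.4759, 0.1931, 0.0421]
tool_rot: [[1.0, 0.0, 0.001], [0.0, -1.0, 0.0], [0.001, -0.0, -1.0]]
ft_force: [-0.3, -0.5, 0.1]
grip_width: 0.0591
```

Emit:
jog_arm(dr=[[0,0,0],[0,0,0],[0,0,0],[0,0,0],[0,0,0],[0,0,0],[0,0,0],[0,0,0],[0,0,0],[0,0,0]], slide=[[0,0,0],[0,0,0],[0,0,0],[0,0,0],[0,0,0],[0,0,0],[0,0,0],[0,0,0],[0,0,0],[0,0,0]], gripper=[-0.4,-0.4,-0.4,-0.4,-0.4,-0.4,-0.4,-0.4,-0.4,-0.4], force=40)

```text
time_s: 26.6
position: [0.4762, 0.1931, 0.0422]
tool_rot: [[1.0, 0.0, 0.002], [0.0, -1.0, 0.0], [0.002, -0.0, -1.0]]
ft_force: [0.8, 0.9, 5.6]
grip_width: 0.0352
```

Emit:
jog_arm(dr=[[0,0,0],[0,0,0],[0,0,0],[0,0,0],[0,0,0],[0,0,0],[0,0,0],[0,0,0],[0,0,0],[0,0,0]], slide=[[0,0,-0.005],[0,0,-0.01],[0,0,-0.015],[0,0,-0.02],[0,0,-0.02],[0,0,-0.02],[0,0,-0.012],[0,0,0],[0,0,0],[0,0,0]], gripper=[-0.4,-0.4,-0.4,-0.4,-0.4,-0.4,-0.4,-0.4,-0.4,-0.4])

```text
time_s: 27.6
position: [0.4752, 0.193, 0.1429]
tool_rot: [[1.0, 0.0, -0.002], [0.0, -1.0, -0.0], [-0.002, 0.0, -1.0]]
ft_force: [0.5, 0.6, -2.7]
grip_width: 0.0348
```

Emit:
jog_arm(dr=[[0,0,0],[0,0,0],[0,0,0],[0,0,0],[0,0,0],[0,0,0],[0,0,0],[0,0,0],[0,0,0],[0,0,0]], slide=[[-0.003,0.02,0],[-0.005,0.04,0],[-0.005,0.045,0],[-0.005,0.047,0],[-0.005,0.047,0],[-0.005,0.047,0],[-0.005,0.047,0],[-0.005,0.047,0],[-0.0025,0.045,0],[0,0.0277,0]], gripper=[-0.4,-0.4,-0.4,-0.4,-0.4,-0.4,-0.4,-0.4,-0.4,-0.4])

```text
time_s: 28.6
position: [0.4346, -0.2226, 0.143]
tool_rot: [[1.0, -0.002, -0.001], [-0.002, -1.0, 0.0], [-0.001, -0.0, -1.0]]
ft_force: [0.7, 0.1, -1.9]
grip_width: 0.0349
```

Emit:
jog_arm(dr=[[0,0,0],[0,0,0.0715],[0,0,0.0715],[0,0,0.0715],[0,0,0],[0,0,0],[0,0,0],[0,0,0],[0,0,0],[0,0,0]], slide=[[0,0,0],[0,0,0],[0,0,0],[0,0,0],[0,0,0.01],[0,0,0.01],[0,0,0.01],[0,0,0.01],[0,0,0],[0,0,0]], gripper=[-0.4,-0.4,-0.4,-0.4,-0.4,-0.4,-0.4,-0.4,-0.4,-0.4])

```text
time_s: 29.6
position: [0.4354, -0.2197, 0.1034]
tool_rot: [[0.977, -0.212, -0.0], [-0.212, -0.977, 0.0], [-0.0, -0.0, -1.0]]
ft_force: [0.1, -0.6, -2.1]
grip_width: 0.0352
```

Run:
```python
from rig import observe, viewer
import cv2,pickle
from h import *
w=viewer.get_image("wrist"); cv2.imwrite("pics/w8.png",w["pixels"])
a=np.radians(-12.7); ca,sa=np.cos(a),np.sin(a)
P=[[.4349+ca*i-sa*j,-.2197+sa*i+ca*j,.02] for i,j in((.046,.046),(-.046,.046),(-.046,-.046),(.046,-.046))]
o=observe(); print(o["position"],o["grip_width"],o["time_s"],proj(w,P).round().tolist())
```

```text
[ 0.43549775 -0.2197938   0.10372886] 0.03520322548944119 29.65 [[396.0, 186.0], [243.0, 185.0], [250.0, 321.0], [386.0, 322.0]]
```

View pics/w8.png

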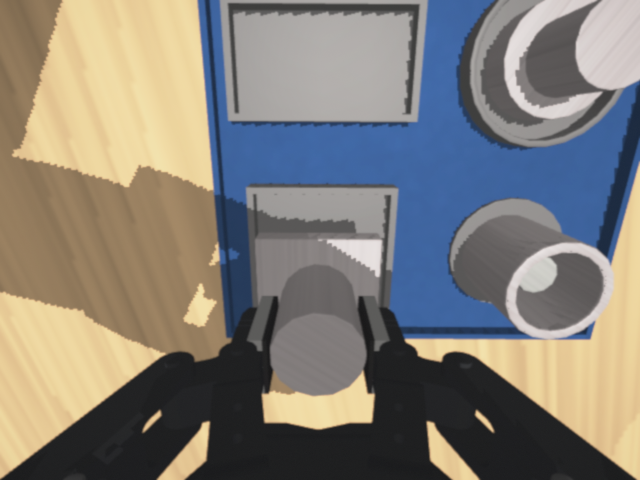

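Emit:
jog_arm(dr=[[0,0,0],[0,0,0],[0,0,0],[0,0,0],[0,0,0],[0,0,0],[0,0,0],[0,0,0],[0,0,0],[0,0,0]], slide=[[0.001,0,0.005],[0,0,0.01],[0,0,0.01],[0,0,0.01],[0,0,0.009],[0,0,0.005],[0,0,0.004],[0,0,0.002],[0,0,0.001],[0,0,0]], gripper=[-0.4,-0.4,-0.4,-0.4,-0.4,-0.4,-0.4,-0.4,-0.4,-0.4])

```text
time_s: 30.65
position: [0.4364, -0.22, 0.0477]
tool_rot: [[0.977, -0.212, 0.0], [-0.212, -0.977, -0.0], [0.0, 0.0, -1.0]]
ft_force: [0.2, 0.4, -2.3]
grip_width: 0.0349
```

Emit:
jog_arm(dr=[[0,0,0],[0,0,0],[0,0,0],[0,0,0],[0,0,0],[0,0,0],[0,0,0],[0,0,0],[0,0,0],[0,0,0]], slide=[[0,0,0],[0,0,0],[0,0,0],[0,0,0],[0,0,0],[0,0,0],[0,0,0],[0,0,0],[0,0,0],[0,0,0]], gripper=[-0.4,-0.4,-0.3,0,0.5,1,1,1,1,1])

```text
time_s: 31.65
position: [0.4363, -0.2199, 0.0476]
tool_rot: [[0.977, -0.212, 0.0], [-0.212, -0.977, -0.0], [0.0, 0.0, -1.0]]
ft_force: [-0.6, -0.6, -0.1]
grip_width: 0.0851
```

Emit:
jog_arm(dr=[[0,0,0],[0,0,0],[0,0,0],[0,0,0],[0,0,0],[0,0,0],[0,0,0],[0,0,0],[0,0,0],[0,0,0]], slide=[[0,0,0],[0,0,-0.005],[0,0,-0.01],[0,0,-0.015],[0,0,-0.02],[0,0,-0.02],[0,0,-0.015],[0,0,-0.01],[0,0,0],[0,0,0]], gripper=[1,1,1,1,1,1,1,1,1,1])

```text
time_s: 32.65
position: [0.4362, -0.2197, 0.1424]
tool_rot: [[0.977, -0.212, -0.0], [-0.212, -0.977, 0.0], [-0.0, -0.0, -1.0]]
ft_force: [-0.0, -0.5, -0.4]
grip_width: 0.0854
```

Run:
```python
from rig import observe, viewer
import cv2,pickle
from h import *
w=viewer.get_image("wrist"); cv2.imwrite("pics/w9.png",w["pixels"])
o=observe(); print(o["position"],o["grip_width"],o["time_s"],o["q"].round(1))
```

```text
[ 0.4360578  -0.21968352  0.14205658] 0.08550284057038197 32.7 [-40.7  21.7  93.    0.   65.3 -28.4]
```

View pics/w9.png

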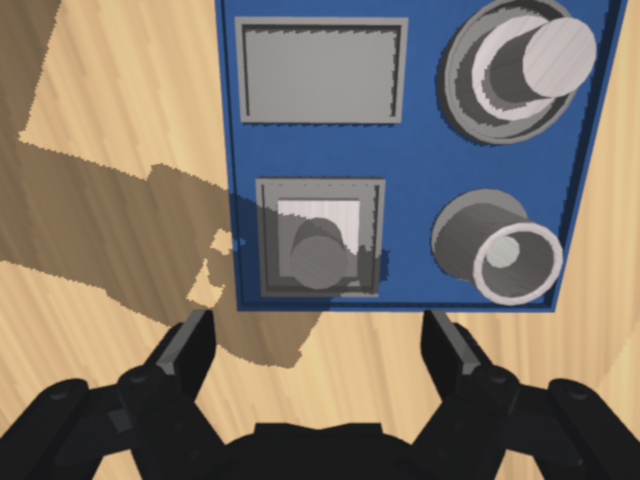

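Emit:
jog_arm(dr=[[0,0,0],[0,0,0],[0,0,0],[0,0,0],[0,0,0],[0,0,0],[0,0,0],[0,0,0],[0,0,0],[0,0,0]], slide=[[-0.0055,-0.04,0],[-0.0055,-0.04,0],[-0.0055,-0.04,0],[-0.0055,-0.04,0],[-0.0055,-0.04,0],[-0.0055,-0.04,0],[-0.0055,-0.04,0],[-0.0055,-0.04,0],[-0.0055,-0.04,0],[-0.0055,-0.04,0]], gripper=[1,1,1,1,1,1,1,1,1,1])

```text
time_s: 33.7
position: [0.4671, 0.1843, 0.1418]
tool_rot: [[0.977, -0.212, -0.002], [-0.212, -0.977, -0.0], [-0.001, 0.001, -1.0]]
ft_force: [-0.2, 0.2, 0.2]
grip_width: 0.0853
```

Emit:
jog_arm(dr=[[0,0,0],[0,0,0],[0,0,0],[0,0,0],[0,0,0.1426],[0,0,0.1426],[0,0,0.1426],[0,0,0.1426],[0,0,0.1426],[0,0,0]], slide=[[-0.0055,-0.04,0],[-0.0055,-0.04,0],[-0.0045,-0.032,0],[-0.0029,-0.0198,0],[0,0,0],[0,0,0],[0,0,0],[0,0,0],[0,0,0],[0,0,0]], gripper=[1,1,1,1,1,1,1,1,1,1])

```text
time_s: 34.7
position: [0.4773, 0.3152, 0.1417]
tool_rot: [[0.599, -0.801, -0.002], [-0.801, -0.599, -0.001], [-0.0, 0.002, -1.0]]
ft_force: [-0.3, -0.7, 0.3]
grip_width: 0.0855
```

Run:
```python
from rig import observe, viewer
import cv2,pickle
from h import *
w=viewer.get_image("wrist"); cv2.imwrite("pics/w10.png",w["pixels"])
a=np.radians(36.9); ca,sa=np.cos(a),np.sin(a)
P=[[.477+ca*i-sa*j,.3157+sa*i+ca*j,.063] for i,j in((.0375,.015),(-.0375,.015),(-.0375,-.015),(.0375,-.015))]
o=observe(); print(o["position"],o["grip_width"],o["time_s"],o["q"].round(1),proj(w,P).round().tolist())
g=w["pixels"].astype(int).sum(2)/3
pickle.dump(w,open("w10.pkl","wb"))
```

```text
[0.47737677 0.31524514 0.14183662] 0.08532098201631329 34.75 [21.6 29.1 79.7 -0.  71.2 74.5] [[293.0, 200.0], [295.0, 312.0], [341.0, 312.0], [343.0, 200.0]]
```

View pics/w10.png

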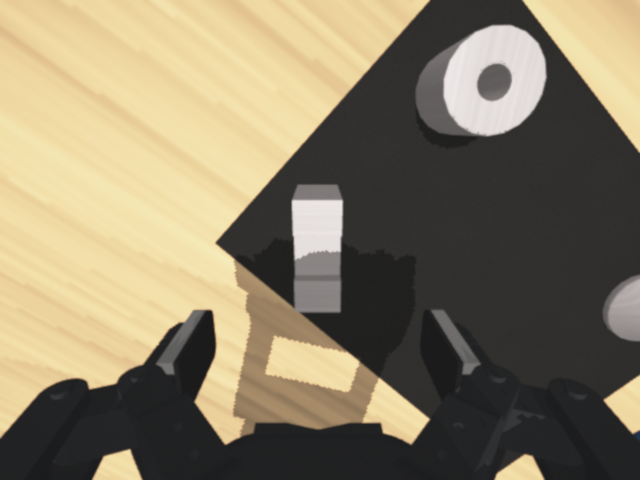

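Emit:
jog_arm(dr=[[0,0,0],[0,0,0],[0,0,0],[0,0,0],[0,0,0],[0,0,0],[0,0,0],[0,0,0],[0,0,0],[0,0,0]], slide=[[0,0,0.01],[0,0,0.015],[0,0,0.015],[0,0,0.015],[0,0,0.015],[0,0,0.012],[0,0,0.01],[0,0,0.008],[0,0,0.005],[0,0,0.0015]], gripper=[1,1,1,1,1,1,1,1,1,1])

```text
time_s: 35.75
position: [0.4775, 0.3153, 0.0357]
tool_rot: [[0.6, -0.8, -0.0], [-0.8, -0.6, -0.0], [-0.0, 0.0, -1.0]]
ft_force: [0.7, -0.4, -0.1]
grip_width: 0.0857
```

Emit:
jog_arm(dr=[[0,0,0],[0,0,0],[0,0,0],[0,0,0],[0,0,0],[0,0,0],[0,0,0],[0,0,0],[0,0,0],[0,0,0]], slide=[[0,0,0],[0,0,0],[0,0,0],[0,0,0],[0,0,0],[0,0,0],[0,0,0],[0,0,0],[0,0,0],[0,0,0]], gripper=[0,0,0,-0.3,-0.6,-0.6,-0.6,-0.6,-0.6,-0.6], force=45)

```text
time_s: 36.75
position: [0.4777, 0.3156, 0.0366]
tool_rot: [[0.6, -0.8, 0.001], [-0.8, -0.6, 0.0], [-0.0, -0.001, -1.0]]
ft_force: [-2.1, 1.4, 5.7]
grip_width: 0.0291
```

Emit:
jog_arm(dr=[[0,0,0],[0,0,0],[0,0,0],[0,0,0],[0,0,0],[0,0,0],[0,0,0],[0,0,0],[0,0,0],[0,0,0]], slide=[[0,0,0],[0,0,0],[0,0,-0.005],[0,0,-0.01],[0,0,-0.015],[0,0,-0.02],[0,0,-0.02],[0,0,-0.02],[0,0,-0.015],[0,0,-0.005]], gripper=[-0.6,-0.6,-0.6,-0.6,-0.6,-0.6,-0.6,-0.6,-0.6,-0.6])

```text
time_s: 37.75
position: [0.478, 0.3154, 0.148]
tool_rot: [[0.6, -0.8, 0.002], [-0.8, -0.6, 0.001], [0.001, -0.002, -1.0]]
ft_force: [0.7, 0.3, -3.7]
grip_width: 0.0295
```

Emit:
jog_arm(dr=[[0,0,0],[0,0,0],[0,0,0],[0,0,0],[0,0,0],[0,0,0],[0,0,0],[0,0,0],[0,0,0],[0,0,0]], slide=[[0.018,0.015,0],[0.03,0.025,0],[0.038,0.031,0],[0.038,0.031,0],[0.038,0.031,0],[0.038,0.031,0],[0.038,0.031,0],[0.038,0.031,0],[0.032,0.026,0],[0.0204,0.0156,0]], gripper=[-0.6,-0.6,-0.6,-0.6,-0.6,-0.6,-0.6,-0.6,-0.6,-0.6])

```text
time_s: 38.75
position: [0.46, -0.1107, 0.1458]
tool_rot: [[0.598, -0.801, -0.001], [-0.801, -0.598, -0.0], [-0.0, 0.001, -1.0]]
ft_force: [1.0, 0.2, -3.5]
grip_width: 0.0289
```

Emit:
jog_arm(dr=[[0,0,0],[0,0,0.1237],[0,0,0.1237],[0,0,0.1237],[0,0,0.1237],[0,0,0.1237],[0,0,0.1237],[0,0,0.1237],[0,0,0],[0,0,0]], slide=[[0,0,0],[0,0,0],[0,0,0],[0,0,0],[0,0,0],[0,0,0],[0,0,0.01],[0,0,0.01],[0,0,0],[0,0,0]], gripper=[-0.6,-0.6,-0.6,-0.6,-0.6,-0.6,-0.6,-0.6,-0.6,-0.6])

```text
time_s: 39.75
position: [0.4606, -0.1074, 0.1261]
tool_rot: [[-0.217, -0.976, -0.001], [-0.976, 0.217, 0.0], [-0.0, 0.001, -1.0]]
ft_force: [-0.3, 0.4, -3.8]
grip_width: 0.0291
```

Run:
```python
from rig import observe, viewer
import cv2,pickle
from h import *
w=viewer.get_image("wrist"); cv2.imwrite("pics/w11.png",w["pixels"])
a=np.radians(-12.7); ca,sa=np.cos(a),np.sin(a)
P=[[.4604+ca*i-sa*j,-.1079+sa*i+ca*j,.02] for i,j in((.054,.031),(-.054,.031),(-.054,-.031),(.054,-.031))]
o=observe(); print(o["position"],o["tool_rot"].round(3).tolist(),o["time_s"],o["q"].round(1),proj(w,P).round().tolist())
```

```text
[ 0.46072216 -0.10758685  0.12640443] [[-0.217, -0.976, 0.0], [-0.976, 0.217, -0.0], [-0.0, -0.0, -1.0]] 39.8 [-27.5  21.6  96.6   0.   61.8  75. ] [[271.0, 166.0], [277.0, 313.0], [360.0, 314.0], [366.0, 167.0]]
```

View pics/w11.png

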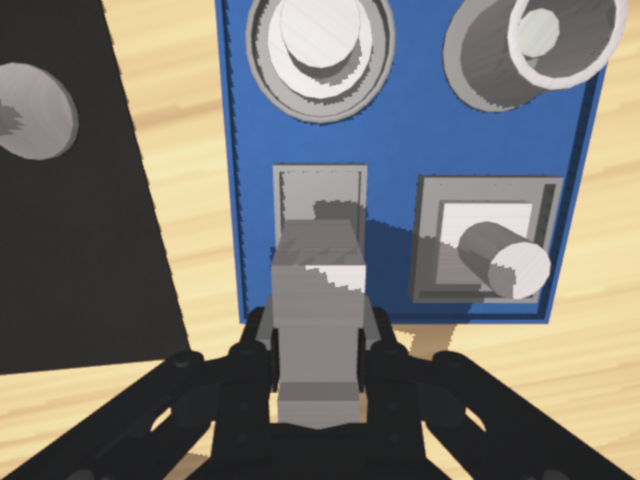

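Emit:
jog_arm(dr=[[0,0,0],[0,0,0],[0,0,0],[0,0,0],[0,0,0],[0,0,0],[0,0,0],[0,0,0],[0,0,0],[0,0,0]], slide=[[0.001,0,0.005],[0,0,0.01],[0,0,0.01],[0,0,0.01],[0,0,0.01],[0,0,0.01],[0,0,0.01],[0,0,0.005],[0,0,0],[0,0,0]], gripper=[-0.6,-0.6,-0.6,-0.6,-0.6,-0.6,-0.6,-0.6,-0.6,-0.6])

```text
time_s: 40.8
position: [0.4606, -0.109, 0.0562]
tool_rot: [[-0.22, -0.975, 0.0], [-0.975, 0.22, -0.0], [0.0, -0.0, -1.0]]
ft_force: [0.1, -0.0, -4.1]
grip_width: 0.0293
```

Emit:
jog_arm(dr=[[0,0,0],[0,0,0],[0,0,0],[0,0,0],[0,0,0],[0,0,0],[0,0,0],[0,0,0],[0,0,0],[0,0,0]], slide=[[0,0,0.005],[0,0,0.004],[0,0,0.003],[0,0,0.002],[0,0,0],[0,0,0],[0,0,0],[0,0,0],[0,0,0],[0,0,0]], gripper=[-0.6,-0.6,-0.6,-0.6,-0.6,-0.6,-0.6,-0.6,-0.6,-0.6])

```text
time_s: 41.8
position: [0.4604, -0.1089, 0.0422]
tool_rot: [[-0.22, -0.975, 0.0], [-0.975, 0.22, -0.0], [0.0, -0.0, -1.0]]
ft_force: [0.7, -0.6, -4.1]
grip_width: 0.0292
```

Emit:
jog_arm(dr=[[0,0,0],[0,0,0],[0,0,0],[0,0,0],[0,0,0],[0,0,0],[0,0,0],[0,0,0],[0,0,0],[0,0,0]], slide=[[0,0,0.0006],[0,0,0],[0,0,0],[0,0,0],[0,0,0],[0,0,0],[0,0,0],[0,0,0],[0,0,0],[0,0,0]], gripper=[-0.6,-0.6,-0.5,-0.2,0.2,0.6,1,1,1,1])

```text
time_s: 42.8
position: [0.4604, -0.1089, 0.0415]
tool_rot: [[-0.22, -0.975, 0.0], [-0.975, 0.22, -0.0], [-0.0, -0.0, -1.0]]
ft_force: [-0.3, 0.8, -0.1]
grip_width: 0.0855
```

Emit:
jog_arm(dr=[[0,0,0],[0,0,0],[0,0,0],[0,0,0],[0,0,0],[0,0,0],[0,0,0],[0,0,0],[0,0,0],[0,0,0]], slide=[[0,0,0],[0,0,-0.005],[0,0,-0.01],[0,0,-0.015],[0,0,-0.02],[0,0,-0.02],[0,0,-0.02],[0,0,-0.02],[0,0,-0.01],[0,0,0]], gripper=[1,1,1,1,1,1,1,1,1,1])

```text
time_s: 43.8
position: [0.4608, -0.1091, 0.1629]
tool_rot: [[-0.22, -0.975, 0.003], [-0.975, 0.22, -0.001], [0.001, -0.003, -1.0]]
ft_force: [0.7, 0.2, -0.5]
grip_width: 0.0854
```

Run:
```python
from rig import observe, viewer
import cv2
for n in("scene","top","wrist"): cv2.imwrite(f"pics/{n}12.png",viewer.get_image(n)["pixels"])
o=observe(); print(o["position"],o["time_s"])
```

```text
[ 0.46002184 -0.10870564  0.1608038 ] 43.95
```

View pics/scene12.png

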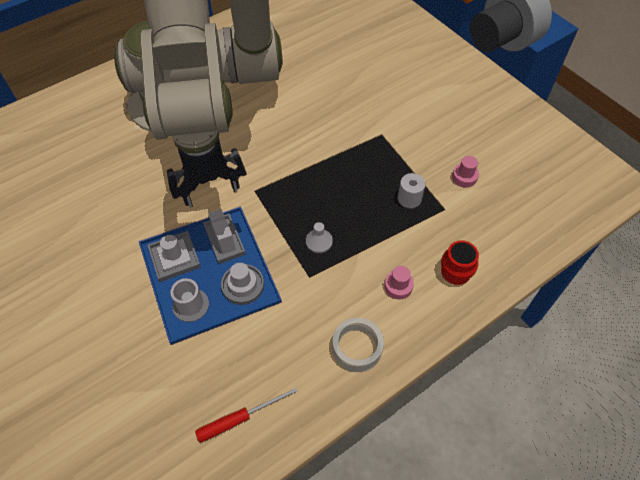

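View pics/wrist12.png

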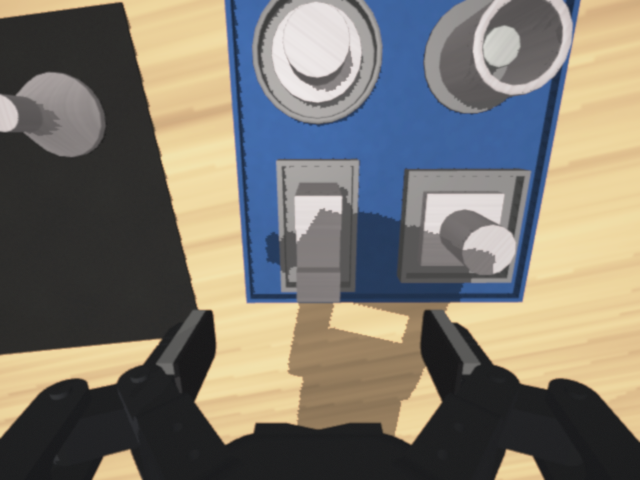

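Run:
```python
import cv2
s=cv2.imread("pics/scene12.png")[200:345,130:290]; t=cv2.imread("pics/top12.png")[200:345,355:495]
import numpy as np
cv2.imwrite("pics/f.png",np.hstack([cv2.resize(s,(400,362)),cv2.resize(t,(350,362))]))
```

```text
(no output)
```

View pics/f.png

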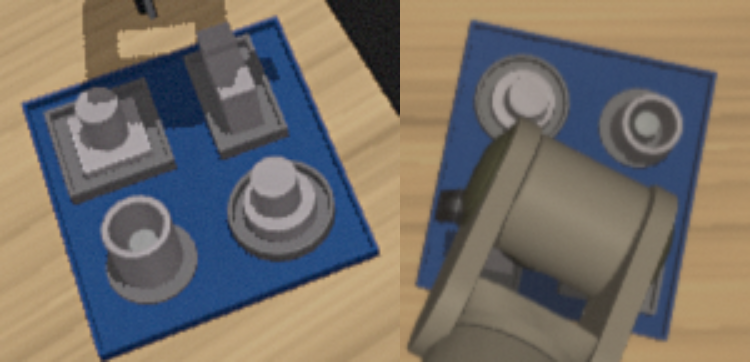

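Emit:
jog_arm(dr=[[0,0,0],[0,0,0],[0,0,0],[0,0,0],[0,0,0],[0,0,0],[0,0,0],[0,0,0],[0,0,0],[0,0,0]], slide=[[-0.015,0,-0.005],[-0.03,0,-0.005],[-0.04,0,-0.005],[-0.04,0,0],[-0.04,0,0],[-0.04,0,0],[-0.03,0,0],[-0.015,0,0],[0,0,0],[0,0,0]], gripper=[1,1,1,1,1,1,1,1,1,1])

```text
time_s: 44.95
position: [0.5153, 0.1342, 0.176]
tool_rot: [[-0.221, -0.975, -0.001], [-0.975, 0.221, -0.0], [0.001, 0.001, -1.0]]
ft_force: [-0.3, 0.2, 0.2]
grip_width: 0.0856
```

Run:
```python
from rig import viewer
import cv2
t=viewer.get_image("top")["pixels"]
cv2.imwrite("pics/g.png",cv2.resize(t[200:345,355:495],(560,580)))
```

```text
(no output)
```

View pics/g.png

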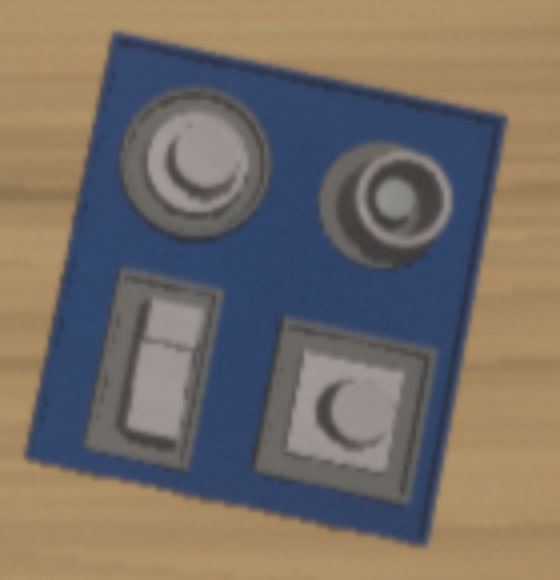

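All four sit inside their nests with the floor visible around them.

Run:
```python
from rig import env
print(env.close_job())
```

```text
the job is handed in; nothing more can be done
None
```

I loaded all four fittings in the order asked: sleeve over the post, adaptor in the round cup, hub in the square pocket and block in the long slot. I handed the job in at about 45 s on the robot clock.

- **Seating:** The last wrist, scene and top pictures show all four upright in their nests. I released each one within about 1 mm of its seat, and the wrist force went back to about zero.
- **Look-alikes:** The last scene picture shows the bushing, the cone and both pink look-alikes still standing where they were.
- **Robot:** At hand-in the arm was clear of everything. The highest wrist force any move reported at its end was about 6 N.
- **Disagreement:** The cameras differed by about 2–3 mm on the post, cup and pocket positions, well inside the roughly 10 mm clearances. No check failed.

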